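# Clip the slim turning bar into its spring clips

## Task

Put the slim steel bar away: take it out of the wooden rest and press it down from above with the gripper, not dropping it, into the two spring clips of the holder, until it has snapped fully home in both and lies level and about centred, its ends sticking out about equally. Leave the thicker, shorter bar where it lies in the rest.

Things in the scene. Friction and masses are not known exactly. Their poses are not given: they have to be found in the camera images.
- slim_bar: The bar to put away: plain turned steel, 20 mm diameter, 170 mm long including a 10 mm cone at each end, 0.3 to 0.5 kg. Origin at its middle, on its axis; x runs along the bar (ends alike; it may be rolled about x). It starts level in two V notches of the wooden rest, axis 50 mm above the table, its middle up to 10 mm off the notches' middle. Lifts straight out.
- thick_bar: Second steel bar, 28 mm diameter, 120 mm long, 0.5 kg, lying parallel to the slim bar in the other notches of the rest, 80 mm away between axes, axis 56 mm above the table. Too thick for the clips; it stays. Origin at its middle, x along the bar.
- rest: Light wooden rest, fixed. Origin under the middle of its 130 x 160 x 10 mm base, on the table; x along the bars, which lie at y = -40 and +40 mm, either way round. Two notch posts under each bar, at x = -42 and +42 mm, 12 mm thick along x, 54 mm high; between the posts a bar is free on all sides, only the base below.
- holder: Fixed clip holder: dark steel base 190 x 60 x 10 mm; origin under its centre, on the table; x along the line of the clips. At x = -45 and +45 mm a C-shaped steel spring clip 12 mm thick, mouth up; lips 15 mm apart 62 mm above the table, funnel 32 mm wide at 71 mm. Pushing the bar down (5-20 N) opens them. Fully home its axis is at y = 0, 55 mm above the table. Between clips: only the base.
Things that resemble listed ones, but are neither listed nor needed, are in the scene too. What is shaped like the slim_bar but pink or purple is not meant.

How it is judged (in metres and radians):
On the way:
1. the bar is pressed home in the clips by the gripper's fingers, not dropped in (x of slim_bar in the frame of holder between -0.02 and 0.02 m and y of slim_bar in the frame of holder between -0.006 and 0.006 m and z of slim_bar in the frame of holder between 0.05 and 0.06 m and contact force between slim_bar and the fingers above 0.5 N), for 0.05 s.
At the end, for the whole second after the job is handed in: The slim bar rests in both clips: its axis 55 mm above the holder's underside within 4 mm, parallel to the holder's x within 5 degrees, within 5 mm sideways and 20 mm lengthways of the holder's middle, at rest; the thick bar lies within 20 mm of where it started (x of slim_bar in the frame of holder between -0.02 and 0.02 m and y of slim_bar in the frame of holder between -0.005 and 0.005 m and z of slim_bar in the frame of holder between 0.051 and 0.059 m and angle between the x axis of slim_bar and the x axis of holder, either way round below 0.09 rad and linear speed of slim_bar below 0.02 m/s and distance of thick_bar from where it was at the start of the episode below 0.02 m); the robot touches nothing.
It also fails if it takes over 35 s, if anything falls off the work surface, if the arm or the gripper's body presses on something with over 40 N, if the wrist force passes 120 N, or if a joint passes its speed limit or range.

## Robot

A 6-joint arm with a two-finger parallel gripper is mounted at the origin on the work surface. World frame = base frame: x ahead of the robot, y to its left, z up, the work surface at z = 0. Lengths are in mm, angles in degrees, forces in N, time in s.
With the tool pointing down it reaches from about 300 to 850 mm from the base axis. Payload 4.2 kg.
Tool frame: the origin (TCP) lies at the very end of the fingers, on their centre line; the grasp point (between the pads) lies 19 mm behind it (env.grasp_offset is the distance from the TCP to the grasp point, in mm); z points along the fingers, y is the line along which they close (so a half turn about z gives the same grasp; the last joint's range is limited). The gripper opens to 91 mm and grips with 3 to 60 N. Pads are 32 mm wide; open, the fingers measure 118 mm over their backs; the gripper's body (76 mm by 178 mm) begins 60 mm behind the grasp point.
Start: joints at [-72.594, 18.312, 89.639, -0, 72.044, -1.146], TCP at [182.952, -545.135, 213.976] pointing down, gripper open.
Joint ranges: [-177.97, 177.97], [-48.28, 115.42], [12.27, 149.76], [-77.06, 257.06], [2.81, 150.46], [-146.56, 146.56]. Speed limits (degrees/s): [147.25, 147.25, 180, 180, 180, 180].

## Interface

Orientations are given as [roll, pitch, yaw] about the fixed x, y, z axes, in that order (R = Rz(yaw) Ry(pitch) Rx(roll)).
In Python, from workcell import env gives the robot as it stands. The module is installed in compiled form; this text tells all that it offers.
- The arm moves only by the tool send_rows, never from a script. Its argument "motion" is a list of rows, each an object of numbers: "tx", "ty", "tz": the shift along the tool's x, y, z in units of 500 mm (1.0 is 500 mm); "rx", "ry", "rz": the turn, a rotation vector about the tool's x, y, z in units of 30 degrees (1.0 is 30 degrees); "gripper": the closure, from -1 (fully open) to 1 (shut). In form: [{"tx": .., "ty": .., "tz": .., "rx": .., "ry": .., "rz": .., "gripper": ..}, ...]. A call has 1 to 12 rows; each row shifts and turns the commanded pose from where the row before left it, along the tool's axes as they then stand; what a row does not reach is not made up. A row lasts 1/8 s, in which the tool goes at most 62.5 mm and 10.7 degrees, less where a joint would pass 70% of its speed; a pose out of reach is approached as far as the arm can. A call with a number of a shift or a turn outside -1 to 1 is refused whole. A call with a gripper value outside its range is refused whole. The fingers move at their own pace and stop on an object; "grip_force" is the grip in N (left out, the last holds). Time passes only in rows, so rows that do not move let the fingers close. It gives the time, the measured TCP pose, the force, the opening and the grip force at its end, in the units of the state.
- env.state(): the state, without advancing time (a new reading comes with each control period).
- env.grab_frame(name): name is "scene" or "top"; returns a dict with "frame" (384x512x3 uint8, red, green, blue), "vertical_fov" (degrees; the focal length in pixels is half the picture's height over the tangent of half this angle, whatever the lens; pixels are square), "cx", "cy" (the principal point, pixels), "rvec" (rotation vector, rad) and "tvec" (3), from world to camera coordinates, as OpenCV has them. Camera axes: x right, y down, z forward; pixel columns grow to the right and rows downward; lengths in mm; the calibration is good to about 2 mm. A picture is of the moment at which its call begins. There is no depth.
- env.job_done(): hands the job in; it is judged then, once.
The state is a dict: "time_s": time; "qpos": joint angles; "qvel": joint speeds; "effort": joint torques, N m; "ee_pos": TCP position; "ee_rot": TCP orientation; "force": force on the tool from outside, world axes, zero at the start; "torque": the same for the moment, N m; "gripper_width": finger opening in mm; "gripper_force": force on a finger pad.
Only numpy, scipy, OpenCV 4.12 (cv2) and the standard library are available. Lean on these libraries where they do the work, as an engineer would, in place of code of your own. Each camera call takes 0.05 s, during which the arm holds its last target. There are 200 camera calls.

## Working session

There is one attempt and no reset: what is moved stays moved. The work goes in short steps, Python scripts to look and compute and a tool call to move; the robot and the scene stay as the last step left them, time stands still between calls to the robot, and variables do not carry over. Pictures are saved under pics/ and viewed, at most 10 in all, crops included, and the job is handed in when it is done.

Besides the shell and the picture viewer there is one more tool, called after "Emit:" as name(argument=value, ...), one argument or row to a line, values as JSON. send_rows: Moves the arm, as the interface text tells. Shifts and turns lie within -1 to 1; 1 stands for 500 mm of shift or 30 degrees of turn. Its arguments: {"type":"object","properties":{"motion":{"type":"array"},"grip_force":{"type":"number"}},"required":["motion"]}

```bash
mkdir -p pics; cat > h.py <<'E'
import numpy as np, cv2
from workcell import env
def grab(name,fn):
    d=env.grab_frame(name); cv2.imwrite('pics/'+fn,cv2.cvtColor(d['frame'],cv2.COLOR_RGB2BGR))
    d.pop('frame'); np.save('pics/'+name+'.npy',d,allow_pickle=True); return d
def cam(name):
    d=np.load('pics/'+name+'.npy',allow_pickle=True).item()
    f=192/np.tan(np.radians(d['vertical_fov']/2)); K=np.array([[f,0,d['cx']],[0,f,d['cy']],[0,0,1]])
    return K,cv2.Rodrigues(np.array(d['rvec'],float))[0],np.array(d['tvec'],float).ravel()
def back(name,u,v,z):
    K,R,t=cam(name); r=R.T@np.linalg.inv(K)@[u,v,1]; c=-R.T@t
    return c+r*(z-c[2])/r[2]
def proj(name,p):
    K,R,t=cam(name); q=K@(R@np.array(p,float)+t); return q[:2]/q[2]
E
python3 - <<'E'
from h import *
for n in('scene','top'):
    print(grab(n,n+'1.png')); K,R,t=cam(n); print(-R.T@t)
a=cv2.imread('pics/top1.png')
print(env.state())
E
```

```text
{'vertical_fov': 48.035093135744376, 'cx': 251.27465495587694, 'cy': 188.56139661215408, 'rvec': array([ 2.22962396,  0.97585041, -0.3785187 ]), 'tvec': array([-256.55520372, -207.23841943, 1415.80011617])}
[ 988.69249858 -566.16346152  902.88669393]
{'vertical_fov': 55.425493684145195, 'cx': 260.181119986946, 'cy': 196.7679329673857, 'rvec': array([ 2.17045747, -2.12334854,  0.17460341]), 'tvec': array([-82.55813986, 467.66790697, 791.01214852])}
[343.99253622 -65.19575265 853.60880129]
{'time_s': 0.1, 'qpos': array([-7.25935086e+01,  1.83467690e+01,  8.96997283e+01,  1.22714567e-03,
        7.20438434e+01, -1.14721822e+00]), 'qvel': array([ 0.01712591, -0.03057694, -0.26445549, -0.10070281,  0.05852368,
       -0.12401143]), 'effort': array([ 6.70421668e-04, -4.13333058e+01, -2.32510740e+01,  7.30500603e-02,
        4.21762979e-02, -5.42084069e-05]), 'ee_pos': array([ 182.8197785 , -544.68183066,  213.21436149]), 'ee_rot': array([-1.79909701e+02, -2.97528875e-03,  1.85533280e+01]), 'force': array([-0.06910091,  0.36449058,  0.14179907]), 'torque': array([0.06275556, 0.00421738, 0.0110211 ]), 'gripper_force': 0.0, 'gripper_width': 91.08364101307978}
```

View pics/top1.png

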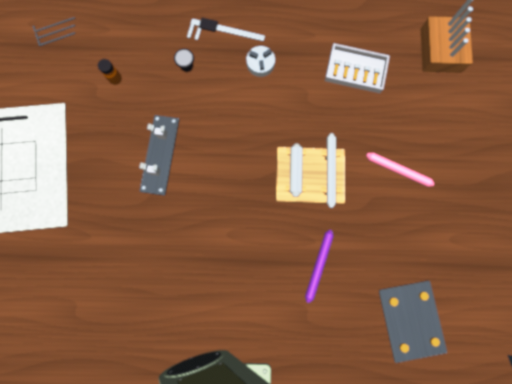

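View pics/scene1.png

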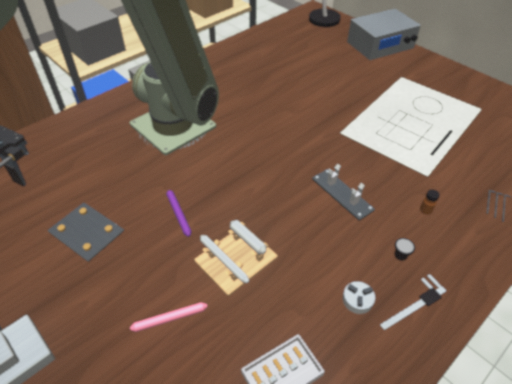

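The top view shows the slim bar running from (332,135) to (332,207), the thick bar at x≈296 and the holder around (160,155). I'll enlarge the crops to measure more precisely.

```bash
python3 - <<'E'
from h import *
a=cv2.imread('pics/top1.png')
c=[cv2.resize(a[y:y+90,x:x+80],None,fx=5,fy=5,interpolation=cv2.INTER_CUBIC) for x,y in((120,110),(270,125))]
cv2.imwrite('pics/crop1.png',np.hstack(c))
for p in((332,135),(332,207),(296,145),(296,195)): print(back('top',*p,50))
E
```

```text
[ 613.99687265 -233.51317235   50.        ]
[ 447.90210856 -232.05690419   50.        ]
[ 588.29181697 -151.17360672   50.        ]
[ 473.04360467 -151.88657389   50.        ]
```

View pics/crop1.png

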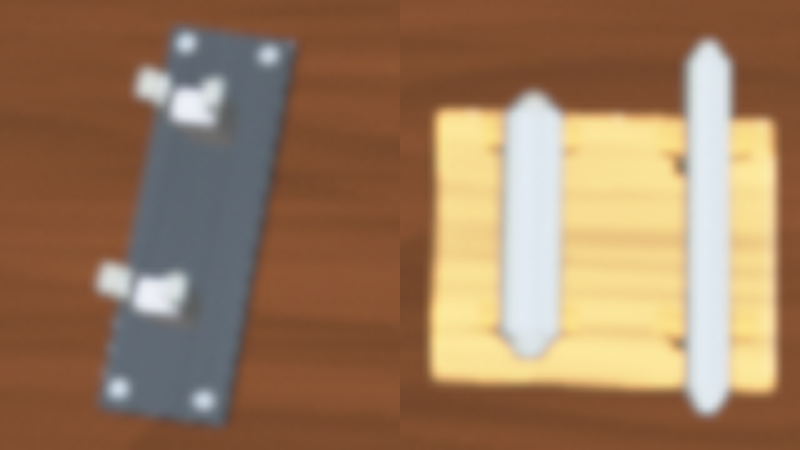

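```bash
python3 - <<'E'
from h import *
f=lambda x0,y0,X,Y,z: back('top',x0+(X+.5)/5-.5,y0+(Y+.5)/5-.5,z)
C=[f(120,110,*p,10)[:2] for p in((172,25),(297,40),(224,426),(98,408))]
print(C); print([np.linalg.norm(C[i]-C[i-3]) for i in range(4)])
print('holder',np.mean(C,0)); d=(C[0]+C[1]-C[2]-C[3])/2; print(np.degrees(np.arctan2(d[1],d[0])))
A,B=[f(270,125,*p,50)[:2] for p in((308.5,38),(307.5,416))]
d=A-B;print('bar',(A+B)/2,np.linalg.norm(d),np.degrees(np.arctan2(d[1],d[0])))
# clip lips: funnel tips at z~71
for p in((152,85),(213,92),(113,279),(176,285)):print(f(120,110,*p,70))
h=np.mean(C,0)
R=[f(270,125,*p,10)[:2] for p in((37,108),(375,118),(377,392),(32,381))];print('rest',np.mean(R,0),R)
E
```

```text
[array([667.77931804, 187.52034119]), array([661.76021017, 127.04731248]), array([472.90500256, 150.69215054]), array([480.05042106, 209.75899536])]
[np.float64(60.77184266718386), np.float64(190.3296293554778), np.float64(59.49747190065811), np.float64(189.04152056705195)]
holder [570.62373796 168.75469989]
-6.946751059484369
bar [ 533.34605131 -231.00168633] 174.5672250352867 -0.6316298443595681
[616.56838754 176.6027748   70.        ]
[614.00813874 149.33729739  70.        ]
[527.72187117 187.72535566  70.        ]
[525.68970246 160.06876356  70.        ]
rest [ 529.91248065 -190.58210697] [array([ 596.37163187, -110.0740377 ]), array([ 595.40416938, -271.7888895 ]), array([ 463.17446563, -270.8730076 ]), array([ 464.69965572, -109.59249307])]
```

Emit:
send_rows(
  motion=[
    {"rz": 0.32,"gripper": -0.4},
    {"rz": 0.32,"gripper": -0.4},
    {"tx": 0.07,"ty": -0.0635,"gripper": -0.4},
    {"tx": 0.07,"ty": -0.0635,"gripper": -0.4},
    {"tx": 0.07,"ty": -0.0635,"gripper": -0.4},
    {"tx": 0.07,"ty": -0.0635,"gripper": -0.4},
    {"tx": 0.07,"ty": -0.0635,"gripper": -0.4},
    {"tx": 0.07,"ty": -0.0635,"gripper": -0.4},
    {"tx": 0.07,"ty": -0.0635,"gripper": -0.4},
    {"tx": 0.07,"ty": -0.0635,"gripper": -0.4},
    {"tx": 0.067,"ty": -0.0635,"gripper": -0.4},
    {"gripper": -0.4},
  ],
)

```text
invalid input at $.motion[0]: expected keys tx, ty, tz, rx, ry, rz, gripper
```

Emit:
send_rows(
  motion=[
    {"tx": 0,"ty": 0,"tz": 0,"rx": 0,"ry": 0,"rz": 0.32,"gripper": -0.4},
    {"tx": 0,"ty": 0,"tz": 0,"rx": 0,"ry": 0,"rz": 0.32,"gripper": -0.4},
    {"tx": 0.07,"ty": -0.0635,"tz": 0,"rx": 0,"ry": 0,"rz": 0,"gripper": -0.4},
    {"tx": 0.07,"ty": -0.0635,"tz": 0,"rx": 0,"ry": 0,"rz": 0,"gripper": -0.4},
    {"tx": 0.07,"ty": -0.0635,"tz": 0,"rx": 0,"ry": 0,"rz": 0,"gripper": -0.4},
    {"tx": 0.07,"ty": -0.0635,"tz": 0,"rx": 0,"ry": 0,"rz": 0,"gripper": -0.4},
    {"tx": 0.07,"ty": -0.0635,"tz": 0,"rx": 0,"ry": 0,"rz": 0,"gripper": -0.4},
    {"tx": 0.07,"ty": -0.0635,"tz": 0,"rx": 0,"ry": 0,"rz": 0,"gripper": -0.4},
    {"tx": 0.07,"ty": -0.0635,"tz": 0,"rx": 0,"ry": 0,"rz": 0,"gripper": -0.4},
    {"tx": 0.07,"ty": -0.0635,"tz": 0,"rx": 0,"ry": 0,"rz": 0,"gripper": -0.4},
    {"tx": 0.067,"ty": -0.0635,"tz": 0,"rx": 0,"ry": 0,"rz": 0,"gripper": -0.4},
    {"tx": 0.067,"ty": -0.0635,"tz": 0,"rx": 0,"ry": 0,"rz": 0,"gripper": -0.4},
  ],
)

```text
time_s: 1.6
ee_pos: [534.3, -230.3, 213.5]
ee_rot: [-180.0, 0.0, -0.6]
force: [0.5, -0.8, 0.5]
gripper_width: 63.8
gripper_force: 0.0
```

Emit:
send_rows(
  motion=[
    {"tx": 0,"ty": 0,"tz": 0.07,"rx": 0,"ry": 0,"rz": 0,"gripper": -0.4},
    {"tx": 0,"ty": 0,"tz": 0.07,"rx": 0,"ry": 0,"rz": 0,"gripper": -0.4},
    {"tx": 0,"ty": 0,"tz": 0.06,"rx": 0,"ry": 0,"rz": 0,"gripper": -0.4},
    {"tx": 0,"ty": 0,"tz": 0.06,"rx": 0,"ry": 0,"rz": 0,"gripper": -0.4},
    {"tx": 0,"ty": 0,"tz": 0.03,"rx": 0,"ry": 0,"rz": 0,"gripper": -0.4},
    {"tx": 0,"ty": 0,"tz": 0.03,"rx": 0,"ry": 0,"rz": 0,"gripper": -0.4},
    {"tx": 0,"ty": 0,"tz": 0.03,"rx": 0,"ry": 0,"rz": 0,"gripper": -0.4},
    {"tx": 0,"ty": 0,"tz": 0.015,"rx": 0,"ry": 0,"rz": 0,"gripper": -0.4},
    {"tx": 0,"ty": 0,"tz": 0,"rx": 0,"ry": 0,"rz": 0,"gripper": -0.4},
  ],
)

```text
time_s: 2.72
ee_pos: [533.4, -231.5, 31.1]
ee_rot: [-180.0, 0.0, -0.6]
force: [-0.6, -1.0, -0.8]
gripper_width: 63.9
gripper_force: 0.0
```

```bash
python3 - <<'E'
from h import *
grab('scene','scene2.png'); a=cv2.imread('pics/scene2.png')
cv2.imwrite('pics/crop2.png',cv2.resize(a[190:310,150:310],None,fx=5,fy=5,interpolation=cv2.INTER_CUBIC))
E
```

```text
(no output)
```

View pics/crop2.png

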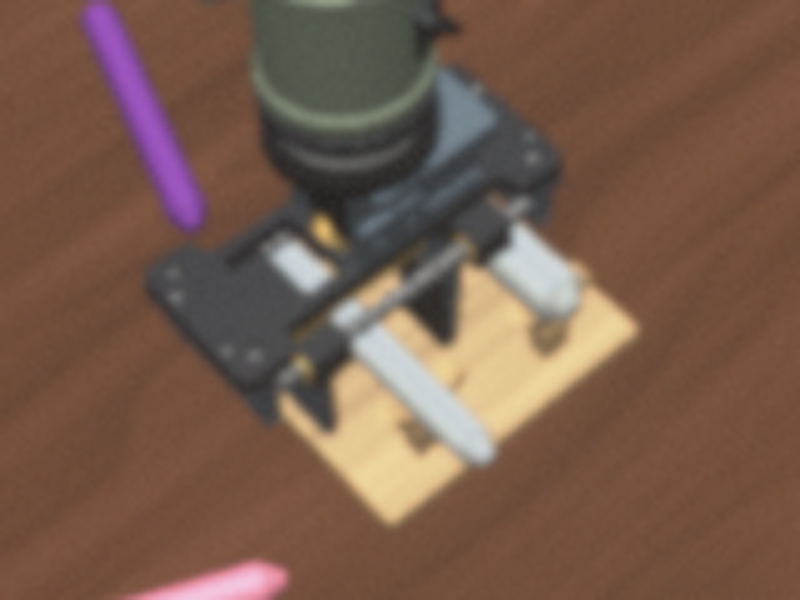

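The fingers straddle the slim bar around crop pixel (380,330), between the posts, and are clear of the thick bar. I'll close the gripper and lift.

Emit:
send_rows(
  grip_force=60,
  motion=[
    {"tx": 0,"ty": 0,"tz": 0,"rx": 0,"ry": 0,"rz": 0,"gripper": 1},
    {"tx": 0,"ty": 0,"tz": 0,"rx": 0,"ry": 0,"rz": 0,"gripper": 1},
    {"tx": 0,"ty": 0,"tz": 0,"rx": 0,"ry": 0,"rz": 0,"gripper": 1},
    {"tx": 0,"ty": 0,"tz": 0,"rx": 0,"ry": 0,"rz": 0,"gripper": 1},
    {"tx": 0,"ty": 0,"tz": 0,"rx": 0,"ry": 0,"rz": 0,"gripper": 1},
    {"tx": 0,"ty": 0,"tz": 0,"rx": 0,"ry": 0,"rz": 0,"gripper": 1},
  ],
)

```text
time_s: 3.52
ee_pos: [533.5, -230.5, 31.5]
ee_rot: [-179.9, 0.0, -0.7]
force: [-0.0, 5.4, 1.8]
gripper_width: 19.0
gripper_force: 60.0
```

Emit:
send_rows(
  motion=[
    {"tx": 0,"ty": 0,"tz": -0.02,"rx": 0,"ry": 0,"rz": 0,"gripper": 1},
    {"tx": 0,"ty": 0,"tz": -0.04,"rx": 0,"ry": 0,"rz": 0,"gripper": 1},
    {"tx": 0,"ty": 0,"tz": -0.06,"rx": 0,"ry": 0,"rz": 0,"gripper": 1},
    {"tx": 0,"ty": 0,"tz": -0.06,"rx": 0,"ry": 0,"rz": 0,"gripper": 1},
    {"tx": 0,"ty": 0,"tz": -0.06,"rx": 0,"ry": 0,"rz": 0,"gripper": 1},
    {"tx": 0,"ty": 0,"tz": 0,"rx": 0,"ry": 0,"rz": 0,"gripper": 1},
  ],
)

```text
time_s: 4.28
ee_pos: [534.7, -232.7, 153.6]
ee_rot: [179.8, -0.3, -0.7]
force: [-0.0, 0.1, -5.5]
gripper_width: 19.1
gripper_force: 60.0
```

Emit:
send_rows(
  motion=[
    {"tx": 0.003,"ty": -0.04,"tz": 0,"rx": 0,"ry": 0,"rz": 0,"gripper": 1},
    {"tx": 0.007,"ty": -0.08,"tz": 0,"rx": 0,"ry": 0,"rz": 0,"gripper": 1},
    {"tx": 0.007,"ty": -0.08,"tz": 0,"rx": 0,"ry": 0,"rz": 0,"gripper": 1},
    {"tx": 0.007,"ty": -0.08,"tz": 0,"rx": 0,"ry": 0,"rz": 0,"gripper": 1},
    {"tx": 0.007,"ty": -0.08,"tz": 0,"rx": 0,"ry": 0,"rz": 0,"gripper": 1},
    {"tx": 0.007,"ty": -0.08,"tz": 0,"rx": 0,"ry": 0,"rz": 0,"gripper": 1},
    {"tx": 0.007,"ty": -0.08,"tz": 0,"rx": 0,"ry": 0,"rz": 0,"gripper": 1},
    {"tx": 0.007,"ty": -0.08,"tz": 0,"rx": 0,"ry": 0,"rz": 0,"gripper": 1},
    {"tx": 0.007,"ty": -0.08,"tz": 0,"rx": 0,"ry": 0,"rz": 0,"gripper": 1},
    {"tx": 0.007,"ty": -0.08,"tz": 0,"rx": 0,"ry": 0,"rz": 0,"gripper": 1},
    {"tx": 0.001,"ty": -0.04,"tz": 0,"rx": 0,"ry": 0,"rz": 0.1,"gripper": 1},
    {"tx": 0,"ty": 0,"tz": 0,"rx": 0,"ry": 0,"rz": 0.113,"gripper": 1},
  ],
)

```text
time_s: 5.78
ee_pos: [569.6, 170.4, 149.0]
ee_rot: [179.9, 0.2, -7.0]
force: [-1.0, 0.2, -4.8]
gripper_width: 18.7
gripper_force: 60.0
```

Emit:
send_rows(
  motion=[
    {"tx": 0,"ty": 0,"tz": 0.04,"rx": 0,"ry": 0,"rz": 0,"gripper": 1},
    {"tx": 0,"ty": 0,"tz": 0.04,"rx": 0,"ry": 0,"rz": 0,"gripper": 1},
    {"tx": 0,"ty": 0,"tz": 0,"rx": 0,"ry": 0,"rz": 0,"gripper": 1},
    {"tx": 0,"ty": 0,"tz": 0,"rx": 0,"ry": 0,"rz": 0,"gripper": 1},
  ],
)

```text
time_s: 6.28
ee_pos: [571.2, 168.4, 111.1]
ee_rot: [180.0, 0.0, -7.0]
force: [0.2, -0.8, -3.8]
gripper_width: 19.0
gripper_force: 60.0
```

```bash
python3 - <<'E'
from h import *
b=[]
for n,(x,y) in(('scene',(290,140)),('top',(110,100))):
    grab(n,n+'3.png'); a=cv2.imread(f'pics/{n}3.png')
    b.append(cv2.resize(a[y:y+100,x:x+80],None,fx=5,fy=5,interpolation=cv2.INTER_CUBIC))
cv2.imwrite('pics/crop3.png',np.hstack(b))
s=env.state();p=np.array(s['ee_pos']);print(p,s['ee_rot'],s['force'])
E
```

```text
[571.89028445 168.35589381 112.02252982] [-1.79977485e+02 -6.41847495e-02 -7.02619206e+00] [-0.47619662  0.44258554 -5.24416414]
```

View pics/crop3.png

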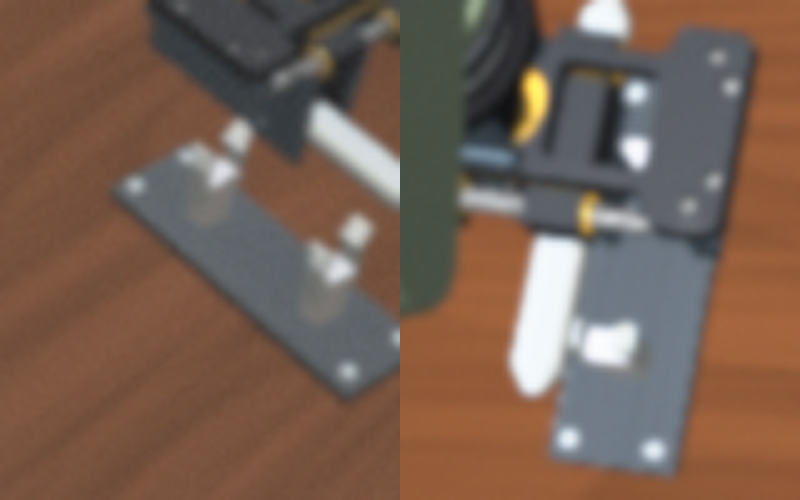

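The bar is held above the holder, with its lower tip near top-view crop (131,394). I'll check that against the predicted position, and use the scene view to cross-check the holder.

```bash
python3 - <<'E'
from h import *
c,s=np.cos(np.radians(-7)),np.sin(np.radians(-7))
P=lambda x,y,z,o=(571,168.5):(o[0]+c*x-s*y,o[1]+s*x+c*y,z)
fx=lambda n,p,x0,y0:(proj(n,p)-[x0,y0]+.5)*5-.5
for x in(-85,85,-40,-75): print('bar top',x,[fx('top',P(x,y,131),110,100).round() for y in(-10,0,10)])
for q in((-95,-30),(-95,30),(95,30),(95,-30)): print('base',q,fx('scene',P(*q,10),290,140).round(),fx('top',P(*q,10),110,100).round())
for x in(-45,45):
  for y in(-16,16): print('lip',x,y,fx('scene',P(x,y,71),290,140).round(),fx('top',P(x,y,71),110,100).round())
E
```

```text
bar top -85 [array([156., 397.]), array([131., 393.]), array([107., 390.])]
bar top 85 [array([235.,  -0.]), array([211.,  -4.]), array([187.,  -7.])]
bar top -40 [array([177., 289.]), array([153., 286.]), array([129., 282.])]
bar top -75 [array([161., 373.]), array([136., 369.]), array([112., 366.])]
base (-95, -30) [112. 188.] [275. 476.]
base (-95, 30) [189. 145.] [148. 457.]
base (95, 30) [429. 347.] [224.  73.]
base (95, -30) [349. 398.] [347.  90.]
lip -45 -16 [203. 153.] [230. 337.]
lip -45 16 [246. 129.] [157. 327.]
lip 45 -16 [321. 252.] [267. 142.]
lip 45 16 [365. 225.] [196. 132.]
```

Emit:
send_rows(
  motion=[
    {"tx": 0,"ty": 0,"tz": 0.03,"rx": 0,"ry": 0,"rz": 0,"gripper": 1},
    {"tx": 0,"ty": 0,"tz": 0.03,"rx": 0,"ry": 0,"rz": 0,"gripper": 1},
    {"tx": 0,"ty": 0,"tz": 0.02,"rx": 0,"ry": 0,"rz": 0,"gripper": 1},
    {"tx": 0,"ty": 0,"tz": 0.01,"rx": 0,"ry": 0,"rz": 0,"gripper": 1},
    {"tx": 0,"ty": 0,"tz": 0.01,"rx": 0,"ry": 0,"rz": 0,"gripper": 1},
    {"tx": 0,"ty": 0,"tz": 0.01,"rx": 0,"ry": 0,"rz": 0,"gripper": 1},
    {"tx": 0,"ty": 0,"tz": 0.01,"rx": 0,"ry": 0,"rz": 0,"gripper": 1},
  ],
)

```text
time_s: 7.25
ee_pos: [572.0, 168.5, 51.8]
ee_rot: [-179.9, -0.1, -7.1]
force: [-0.8, 4.2, 7.1]
gripper_width: 19.0
gripper_force: 60.0
```

Emit:
send_rows(
  motion=[
    {"tx": 0,"ty": 0,"tz": 0.01,"rx": 0,"ry": 0,"rz": 0,"gripper": 1},
    {"tx": 0,"ty": 0,"tz": 0.01,"rx": 0,"ry": 0,"rz": 0,"gripper": 1},
    {"tx": 0,"ty": 0,"tz": 0.01,"rx": 0,"ry": 0,"rz": 0,"gripper": 1},
    {"tx": 0,"ty": 0,"tz": 0,"rx": 0,"ry": 0,"rz": 0,"gripper": 1},
  ],
)

```text
time_s: 7.75
ee_pos: [572.2, 168.5, 36.4]
ee_rot: [-179.9, -0.1, -7.0]
force: [1.6, 3.7, -1.3]
gripper_width: 18.8
gripper_force: 60.0
```

Emit:
send_rows(
  motion=[
    {"tx": 0,"ty": 0,"tz": 0.003,"rx": 0,"ry": 0,"rz": 0,"gripper": 1},
    {"tx": 0,"ty": 0,"tz": 0,"rx": 0,"ry": 0,"rz": 0,"gripper": 1},
    {"tx": 0,"ty": 0,"tz": 0,"rx": 0,"ry": 0,"rz": 0,"gripper": 1},
  ],
)

```text
time_s: 8.12
ee_pos: [572.2, 168.6, 36.3]
ee_rot: [-179.9, -0.1, -7.0]
force: [-0.9, 2.4, 7.0]
gripper_width: 18.9
gripper_force: 60.0
```

```bash
python3 - <<'E'
from h import *
b=[]
for n,(x,y) in(('scene',(290,140)),('top',(110,100))):
    grab(n,n+'4.png'); a=cv2.imread(f'pics/{n}4.png')
    b.append(cv2.resize(a[y:y+100,x:x+80],None,fx=5,fy=5,interpolation=cv2.INTER_CUBIC))
cv2.imwrite('pics/crop4.png',np.hstack(b))
c,s=np.cos(np.radians(-7)),np.sin(np.radians(-7))
P=lambda x,y,z,o=(571,168.5):(o[0]+c*x-s*y,o[1]+s*x+c*y,z)
fx=lambda n,p,x0,y0:(proj(n,p)-[x0,y0]+.5)*5-.5
for z in(55,65):
  for x in(-85,85): print(z,x,fx('scene',P(x,0,z),290,140).round(),fx('top',P(x,0,z),110,100).round())
E
```

```text
55 -85 [172. 120.] [187. 428.]
55 85 [393. 305.] [258.  66.]
65 -85 [174. 107.] [180. 424.]
65 85 [397. 292.] [252.  57.]
```

View pics/crop4.png

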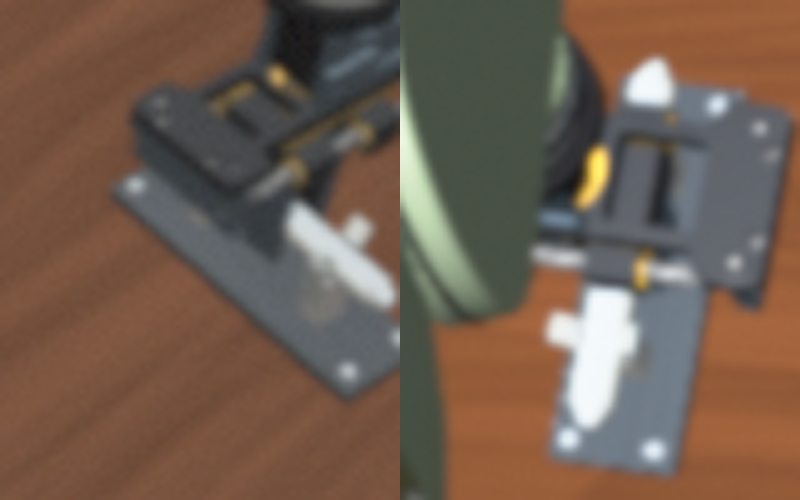

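The bar tips sit at scene (392,303) and top (187,428), which matches the prediction for a 55 mm axis height, so it is home. Next I release and back away straight up.

Emit:
send_rows(
  motion=[
    {"tx": 0,"ty": 0,"tz": 0,"rx": 0,"ry": 0,"rz": 0,"gripper": -0.4},
    {"tx": 0,"ty": 0,"tz": 0,"rx": 0,"ry": 0,"rz": 0,"gripper": -0.4},
    {"tx": 0,"ty": 0,"tz": 0,"rx": 0,"ry": 0,"rz": 0,"gripper": -0.4},
    {"tx": 0,"ty": 0,"tz": 0,"rx": 0,"ry": 0,"rz": 0,"gripper": -0.4},
    {"tx": 0,"ty": 0,"tz": -0.04,"rx": 0,"ry": 0,"rz": 0,"gripper": -0.4},
    {"tx": 0,"ty": 0,"tz": -0.08,"rx": 0,"ry": 0,"rz": 0,"gripper": -0.4},
    {"tx": 0,"ty": 0,"tz": -0.08,"rx": 0,"ry": 0,"rz": 0,"gripper": -0.4},
    {"tx": 0,"ty": 0,"tz": -0.08,"rx": 0,"ry": 0,"rz": 0,"gripper": -0.4},
    {"tx": 0,"ty": 0.1,"tz": -0.04,"rx": 0,"ry": 0,"rz": 0,"gripper": -0.4},
    {"tx": 0,"ty": 0.1,"tz": 0,"rx": 0,"ry": 0,"rz": 0,"gripper": -0.4},
    {"tx": 0,"ty": 0.1,"tz": 0,"rx": 0,"ry": 0,"rz": 0,"gripper": -0.4},
    {"tx": 0,"ty": 0,"tz": 0,"rx": 0,"ry": 0,"rz": 0,"gripper": -0.4},
  ],
)

```text
time_s: 9.72
ee_pos: [552.5, 16.3, 195.0]
ee_rot: [179.9, 0.0, -7.3]
force: [-0.1, -0.4, -0.7]
gripper_width: 63.8
gripper_force: 0.0
```

```bash
python3 - <<'E'
from h import *
b=[]
for n,(x,y) in(('scene',(290,140)),('top',(110,100))):
    grab(n,n+'5.png'); a=cv2.imread(f'pics/{n}5.png')
    b.append(cv2.resize(a[y:y+100,x:x+80],None,fx=5,fy=5,interpolation=cv2.INTER_CUBIC))
cv2.imwrite('pics/crop5.png',np.hstack(b))
E
```

```text
(no output)
```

View pics/crop5.png

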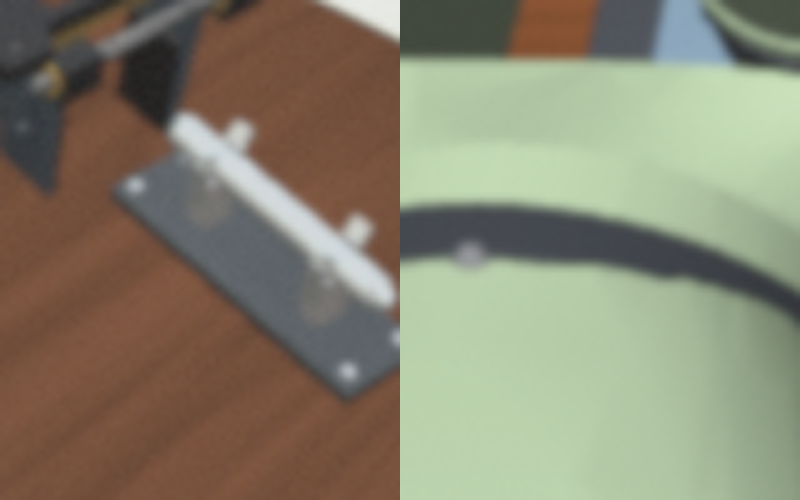

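The bar lies level in both clips, with its tips at about (174,118) and (392,303) against predicted (172,120) and (393,305). The arm is clear, so I'll hand in the job.

```bash
python3 -c "
from workcell import env
print(env.job_done())"
```

```text
the job is handed in; nothing more can be done
None
```

The slim bar is pressed home in both clips, level and centred to within about 2 mm by the camera check; the thick bar was never touched, and I handed the job in at about 10 s without getting a verdict back.

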